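# Sort the thread in the saddler's shop

### The arm

A 6-joint arm with a two-finger parallel gripper is mounted at the origin on the work surface. World frame = base frame: x ahead of the robot, y to its left, z up, the work surface at z = 0. Lengths are in mm, angles in rad, forces in N, time in s.
With the tool pointing down it reaches from about 350 to 775 mm from the base axis. Payload 7.3 kg.
Tool frame: the origin (TCP) lies midway between the tips of the shut fingers; the grasp point (between the pads) lies 19 mm behind it; z points along the fingers, y is the line along which they close (so a half turn about z gives the same grasp; the last joint's range is limited). The gripper opens to 92 mm and grips with 3 to 60 N. Pads are 19 mm wide; open, the fingers measure 130 mm over their backs; the gripper's body (75 mm by 190 mm) begins 47 mm behind the grasp point.
Start: joints at [-1.352, 0.342, 1.524, -0, 1.275, -0.146], TCP at [187.323, -490.464, 226.741] pointing down, gripper open.
Joint ranges: [-2.53, 2.53], [-0.77, 2.02], [0.04, 2.7], [-1, 4.14], [0.28, 2.66], [-3.11, 3.11]. Speed limits (rad/s): [2.57, 2.57, 3.14, 3.14, 3.14, 3.14].

### API

Orientations are given as [roll, pitch, yaw] about the fixed x, y, z axes, in that order (R = Rz(yaw) Ry(pitch) Rx(roll)).
In Python, from plant import bot gives the robot as it stands.
- The arm moves only by the tool servo_tool, never from a script. Its argument "deltas" is a list of rows, each a list of 2 entries, a list of its own where there are three numbers: the shift along the tool's x, y, z in m, then the turn, a rotation vector about the tool's x, y, z in degrees. A call has 1 to 20 rows; each row shifts and turns the commanded pose from where the row before left it, along the tool's axes as they then stand; what a row does not reach is not made up. A row lasts 1/8 s, in which the tool goes at most 62.5 mm and 10.7 degrees, less where a joint would pass 70% of its speed; a pose out of reach is approached as far as the arm can. A call with a gripper value outside its range is refused whole. "fingers" is the opening, from 0 (shut) to 1 (fully open), set as the call begins (left out, the last holds). The fingers move at their own pace and stop on an object; the grip force is fixed at half the most. Time passes only in rows, so rows that do not move let the fingers close. It gives the time, the measured TCP pose, the force, the opening and the grip force at its end, in the units of the state.
- bot.get_obs(): the state, without advancing time (a new reading comes with each control period).
- bot.capture(name): name is "scene" or "top" or "wrist"; returns the picture (400x640x3 uint8, red, green, blue); there is no depth.
- bot.camera_model(name): a dict with "mtx" (3x3 intrinsics, pixels), "dist" ([k1, k2, p1, p2, k3] as OpenCV has them; the pictures are not rectified), "xyz" and "rotation" of the camera in the world. Camera axes: x right, y down, z forward; pixel columns grow to the right and rows downward; lengths in mm; the calibration is good to about 2 mm. A picture is of the moment at which its call begins: read the wrist's pose just before it. camera_model takes no time and is no camera call; for the wrist camera it gives the pose at the moment of the call.
- bot.close_job(): hands the job in; it is judged then, once.
The state is a dict: "time": time; "joint_positions": joint angles; "dq": joint speeds; "tau": joint torques, N m; "tool_pos": TCP position; "tcp_rot": TCP orientation; "contact_force": force on the tool from outside, world axes, zero at the start; "moment": the same for the moment, N m; "grip_width": finger opening in mm; "finger_force": force on a finger pad.
Only numpy, scipy, OpenCV 4.12 (cv2) and the standard library are available. Lean on these libraries where they do the work, as an engineer would, in place of code of your own. Each camera call takes 0.05 s, during which the arm holds its last target. There are 200 camera calls.

### The job

Tidy the thread lying about on the bench by kind: put the two squat flanged spools into the wooden box with the lid, and stand the tall thread cone upright in the shallow tray next to the cone that is already there, which must stay standing in the tray. When both spools are in the box, swing its lid fully shut. Leave the awl and the bone creasing stick that lie between them where they are.

Things in the scene. Friction and masses are not known exactly. Their poses are not given: they have to be found in the camera images.
- cone: Tall cone of cream thread, 120 mm high, standing on a flat foot 56 mm across. The winding tapers from 54 mm across just above the foot to 46 mm at height 100 mm; a bare core 25 mm across sticks out on top (108 to 120 mm). About 0.2 kg. Origin: centre of the underside; z points to the narrow top. Starts mid-bench among the spools.
- spool_a: A squat flanged spool of the same cream thread, standing: 64 mm high, two equal grey flanges 56 mm across and 8 mm thick at bottom and top, the winding between them 45 mm across. About 0.13 kg. Origin: centre of the underside; z up its axis. Starts standing in the middle of the bench.
- spool_a_mid (a point): Centre of spool_a, 32 mm above its underside on its axis.
- spool_b: A squat flanged spool of the same cream thread, standing: 64 mm high, two equal grey flanges 56 mm across and 8 mm thick at bottom and top, the winding between them 45 mm across. About 0.13 kg. Origin: centre of the underside; z up its axis. Starts standing in the middle of the bench.
- spool_b_mid (a point): Centre of spool_b, 32 mm above its underside on its axis.
- box: Wooden box fixed to the bench, 160 (its x) by 200 (its y) by 85 mm high; walls and floor 8 mm: inside 144 by 184, 77 mm deep; two standing spools fit side by side along its y. Origin: centre of the underside, z up; its +x side, away from the robot, carries the lid's hinge. It stands left or right of the middle, the tray on the other side.
- lid (a joint): Angle of the box's lid: 0 = fully shut on the box's rim, grows as it opens, 1.57 = upright, stop at 1.9. Starts about upright or leaning back slightly. The hinge is stiff (0.3 N m of friction): the lid stays where it is left; to close it, push near its free edge with about 3 N from behind, over and down.
- lid_hinge (a point): Middle of the lid's hinge line, which runs along the box's y, at (80, 0, 85.5) mm in the box frame. The lid is a board 160 mm from hinge to free edge, 200 mm wide, 8 mm thick, with a 50 mm wide, 10 mm long lip at the middle of the free edge. Shut, its underside lies at the hinge height.
- lid_edge (a point): Middle of the lid's free edge (160 mm from the hinge, lip not counted), at mid thickness.
- tray: Shallow open wooden tray fixed to the bench, 160 mm (its x) by 200 mm (its y) by 45 mm high, walls and floor 6 mm thick. Origin: centre of the underside; z up; y along its length. One cone already stands in the half towards its -y; the half towards +y is free.
- standing_cone: A cone identical to the other, already standing loose in the tray. Origin: centre of the underside; z to the top.
- awl: Bystander: awl with a square wooden handle, 142 mm long, 22 mm high, lying between the thread. Origin near the middle, at the underside.
- creaser: Bystander: flat bone creasing stick, 150 by 22 by 6 mm, lying between the thread. Origin: centre of the underside.
Not all that is in view belongs to the job. What is shaped like the spool_a but blue is not meant. Leave any pink look-alike of the spool_b alone.

How it is judged (in metres and radians):
On the way, in this order (a step that is already met when the one before it is completed fails the run):
1. both spools are inside the box (x of spool_a_mid in the frame of box between -0.072 and 0.072 m and y of spool_a_mid in the frame of box between -0.092 and 0.092 m and z of spool_a_mid in the frame of box between 0.01 and 0.085 m and x of spool_b_mid in the frame of box between -0.072 and 0.072 m and y of spool_b_mid in the frame of box between -0.092 and 0.092 m and z of spool_b_mid in the frame of box between 0.01 and 0.085 m), for 0.2 s.
2. then the lid is shut over them (all of step 1 and value of joint lid below 0.05 rad), for 0.2 s.
At the end, for the whole second after the job is handed in: Both flanged spools lie or stand inside the box (their centres within its inner walls), the lid is shut to within 0.05 rad, and both cones stand upright (within 0.12 rad) on the tray's floor, inside its walls (foot no more than 12 mm above the tray's underside); all four are at rest (all of step 2 and x of cone in the frame of tray between -0.074 and 0.074 m and y of cone in the frame of tray between -0.094 and 0.094 m and z of cone in the frame of tray between 0 and 0.012 m and angle between each of cone, standing_cone's own z axis and vertical below 0.12 rad and x of standing_cone in the frame of tray between -0.074 and 0.074 m and y of standing_cone in the frame of tray between -0.094 and 0.094 m and z of standing_cone in the frame of tray between 0 and 0.012 m and linear speed of each of cone, spool_a, spool_b, standing_cone below 0.02 m/s); the robot touches nothing.
It fails at once if the awl is moved more than 40 mm (distance of awl from where it was at the start of the episode above 0.04 m).
It fails at once if the creaser is moved more than 40 mm (distance of creaser from where it was at the start of the episode above 0.04 m).
It also fails if it takes over 72 s, if anything falls off the work surface, if the arm or the gripper's body presses on something with over 40 N, if the wrist force passes 120 N, or if a joint passes its speed limit or range.

## Working session

There is one attempt and no reset: what is moved stays moved. The work goes in short steps, Python scripts to look and compute and a tool call to move; the robot and the scene stay as the last step left them, time stands still between calls to the robot, and variables do not carry over. Pictures are saved under pics/ and viewed, at most 10 in all, crops included, and the job is handed in when it is done.

Besides the shell and the picture viewer there is one more tool, called after "Emit:" by a JSON object that holds its "api" and its "payload". servo_tool: Moves the arm, as the interface text tells. Its arguments: {"type":"object","properties":{"deltas":{"type":"array"},"fingers":{"type":"number"}},"required":["deltas"]}

```bash
mkdir -p pics; ls; python3 - <<'E'
from plant import bot
import cv2,json
for n in("scene","top"):
    im=bot.capture(n); cv2.imwrite(f"pics/{n}0.png",im[:,:,::-1]); m=bot.camera_model(n); print(n,m)
print(bot.camera_model("wrist"))
print(bot.get_obs())
E
```

```text
pics
scene {'mtx': array([[386.84748346,   0.        , 315.74737395],
       [  0.        , 386.84748346, 198.03543466],
       [  0.        ,   0.        ,   1.        ]]), 'dist': array([-0.0820243,  0.       ,  0.       ,  0.       ,  0.       ]), 'xyz': array([ 823.78918616, -498.62488222,  850.0713723 ]), 'rotation': array([-2.51355695,  0.00609003,  0.57305696])}
top {'mtx': array([[365.97663579,   0.        , 318.11628228],
       [  0.        , 365.97663579, 198.25490443],
       [  0.        ,   0.        ,   1.        ]]), 'dist': array([-0.043612,  0.      ,  0.      ,  0.      ,  0.      ]), 'xyz': array([407.54441704,   9.2231548 , 888.17637247]), 'rotation': array([-3.00737453, -0.03234577, -1.57070638])}
{'mtx': array([[323.20352376,   0.        , 314.49191484],
       [  0.        , 323.20352376, 197.18321426],
       [  0.        ,   0.        ,   1.        ]]), 'dist': array([-0.03066284,  0.        ,  0.        ,  0.        ,  0.        ]), 'xyz': array([ 248.73843029, -466.88956687,  383.59211655]), 'rotation': array([ 2.89086290e+00,  1.60702672e-03, -1.20587514e+00])}
{'time': 0.1, 'joint_positions': array([-1.35197007e+00,  3.42674393e-01,  1.52489932e+00, -1.62806774e-05,
        1.27541657e+00, -1.45998017e-01]), 'dq': array([-5.11337197e-04, -1.52434037e-03, -2.11424353e-03,  7.10073086e-05,
       -2.07907815e-05, -1.22568721e-03]), 'tau': array([ 1.60264401e-03, -4.32004130e+01, -2.44694245e+01,  7.18266447e-02,
        5.25573897e-02, -6.37243056e-05]), 'tool_pos': array([ 187.25052781, -490.08723058,  226.11112539]), 'tcp_rot': array([-3.14020763e+00, -1.87924064e-04,  3.64828890e-01]), 'contact_force': array([-0.1964216 , -0.16498205,  0.86991201]), 'moment': array([-0.03725221,  0.03625286,  0.02558713]), 'finger_force': 0.0, 'grip_width': 91.84220173277353}
```

View pics/scene0.png

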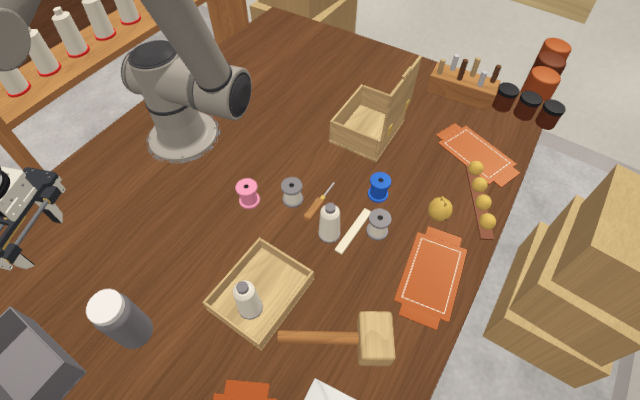

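View pics/top0.png

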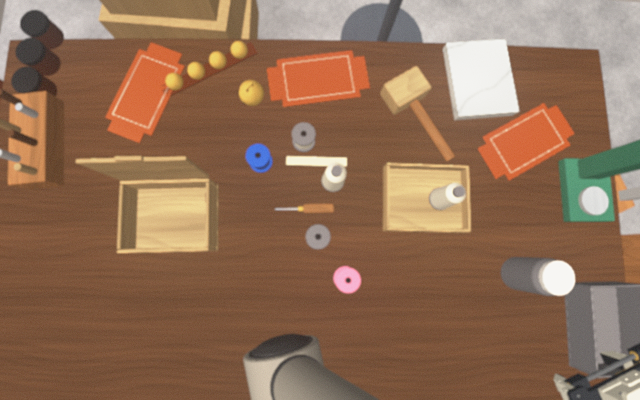

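The scene view shows spools at (291,190) and (378,222), the cone at (329,222), the blue and pink look-alikes, the box upper right and the tray lower left. In the top view the spools are at (303,134) and (318,237), the cone at (335,175), the box at (167,215) and the tray at (427,197). I'll zoom in for exact points.

```bash
cat > h.py <<'E'
import numpy as np,cv2
from scipy.spatial.transform import Rotation as Ro
from plant import bot
def cam(n):
    m=bot.camera_model(n); return m['mtx'],m['dist'],np.array(m['xyz']),Ro.from_euler('xyz',m['rotation']).as_matrix()
def rays(c,px):
    K,d,o,R=c; u=cv2.undistortPoints(np.array(px,float).reshape(-1,1,2),K,d).reshape(-1,2)
    return o,(R@np.c_[u,np.ones(len(u))].T).T
def plane(c,px,z):
    o,r=rays(c,px); return o+r*((z-o[2])/r[:,2])[:,None]
def tri(c1,p1,c2,p2):
    out=[]
    o1,r1=rays(c1,p1);o2,r2=rays(c2,p2)
    for a,b in zip(r1,r2):
        s=np.linalg.lstsq(np.c_[a,-b],o2-o1,rcond=None)[0]; x,y=o1+a*s[0],o2+b*s[1]
        out.append([*((x+y)/2),np.linalg.norm(x-y)])
    return np.array(out)
E
python3 - <<'E'
import cv2,numpy as np
t=cv2.imread('pics/top0.png');s=cv2.imread('pics/scene0.png')
def z(im,x,y,w,h,k,n): 
    cv2.imwrite(n,cv2.resize(im[y:y+h,x:x+w],None,fx=k,fy=k,interpolation=cv2.INTER_CUBIC))
z(t,70,110,410,190,1.95,'pics/t1.png')
z(s,200,50,230,300,2,'pics/s1.png')
from h import *
ct,cs=cam('top'),cam('scene')
np.set_printoptions(precision=1,suppress=True)
print(tri(ct,[(303,134),(318,237),(339,169),(459,190)],cs,[(378,217),(291,185),(330,209),(242,286)]))
E
```

```text
[[ 669.2   16.5   59.7    4.5]
 [ 431.3  -17.5   58.2    0.3]
 [ 575.6  -61.1  115.5    0.8]
 [ 529.  -320.2  124.4    2.7]]
```

View pics/t1.png

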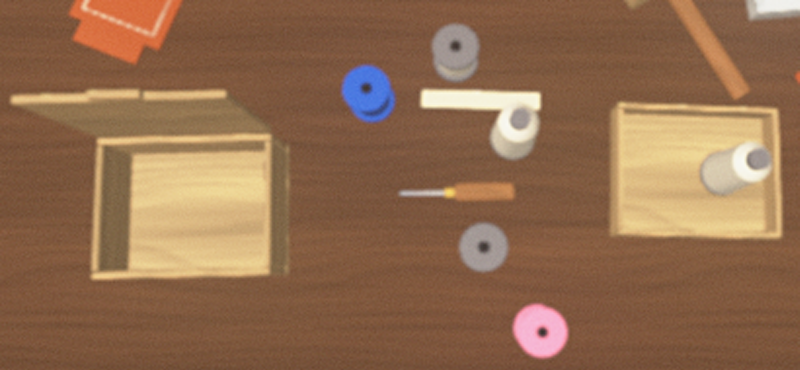

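View pics/s1.png

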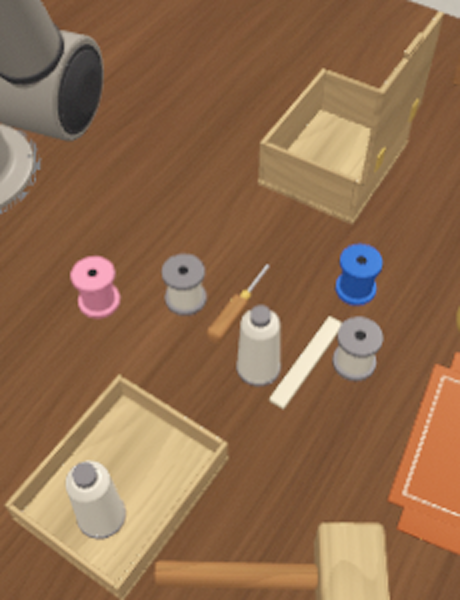

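```bash
python3 - <<'E'
from h import *
np.set_printoptions(precision=1,suppress=True)
ct,cs=cam('top'),cam('scene')
T=lambda l:[(70+u/1.95,110+v/1.95) for u,v in l]; S=lambda l:[(200+u/2,50+v/2) for u,v in l]
print('far,near,cone,stand tops\n',tri(ct,T([(456,46),(484,247),(520,118),(758,159)]),cs,S([(360,336),(182,271),(261,316),(85,474)])))
print('box -x+y,-x-y,+x-y\n',tri(ct,T([(93,277),(271,275),(270,136)]),cs,S([(323,72),(260,148),(354,192)])))
print('box all z85\n',plane(ct,T([(98,140),(270,136),(271,275),(93,277)]),85))
print('tray +x+y,+x-y,-x-y,-x+y\n',tri(ct,T([(618,103),(778,108),(780,237),(612,235)]),cs,S([(227,452),(122,590),(8,505),(121,378)])))
print('z45\n',plane(ct,T([(618,103),(778,108),(780,237),(612,235)]),45))
print('lid edge corners\n',tri(ct,T([(12,100),(226,95)]),cs,S([(442,12),(442,12)])))
print('lid -y edge at hinge, scene: ',plane(ct,T([(142,95),(88,95)]),245))
print('awl ends, creaser ends',plane(ct,T([(400,193),(514,191)]),11),plane(ct,T([(422,98),(540,101)]),6),'blue',plane(ct,T([(366,88)]),64))
print('cone foot scene est',plane(cs,S([(259,375)]),0))
E
```

```text
far,near,cone,stand tops
 [[ 672.7   15.9   57.9    0.1]
 [ 431.9  -18.1   57.2    0.7]
 [ 573.4  -56.1  111.5    0.2]
 [ 527.7 -320.8  118.6    0.3]]
box -x+y,-x-y,+x-y
 [[396.1 425.3  69.    0.8]
 [400.  225.2  64.2   1. ]
 [557.8 230.9  57.8   9.1]]
box all z85
 [[551.  422.6  85. ]
 [556.4 226.6  85. ]
 [399.8 219.4  85. ]
 [396.6 417.4  85. ]]
tray +x+y,+x-y,-x-y,-x+y
 [[ 611.4 -186.8   24.6    1.6]
 [ 606.  -382.2   39.4    4.9]
 [ 445.5 -377.1   37.7    2.7]
 [ 447.6 -175.    24.     0.4]]
z45
 [[ 607.2 -181.6   45. ]
 [ 602.9 -381.3   45. ]
 [ 444.2 -374.8   45. ]
 [ 446.7 -170.4   45. ]]
lid edge corners
 [[561.7 428.4 237.9   1.2]
 [579.7 216.5 348.7  89.6]]
lid -y edge at hinge, scene:  [[564.5 302.7 245. ]
 [564.4 352.7 245. ]]
awl ends, creaser ends [[499.6  84.2  11. ]
 [502.6 -56.5  11. ]] [[620.8  58.8   6. ]
 [618.1 -90.6   6. ]] blue [[618.5 121.7  64. ]]
cone foot scene est [[581.  -67.7   0. ]]
```

Emit:
{"api": "servo_tool", "payload": {"deltas": [[[0, 0, 0], [0, 0, -9.87]], [[0, 0, 0], [0, 0, -9.87]], [[0, 0, 0], [0, 0, -9.87]], [[0, 0, 0], [0, 0, -9.87]], [[0, 0, 0], [0, 0, -9.87]], [[0, 0, 0], [0, 0, -9.87]], [[0, 0, 0], [0, 0, -9.88]], [[0.04, 0.035, 0], [0, 0, 0]], [[0.04, 0.035, 0], [0, 0, 0]], [[0.04, 0.035, 0], [0, 0, 0]], [[0.04, 0.035, 0], [0, 0, 0]], [[0.04, 0.035, 0], [0, 0, 0]], [[0.04, 0.035, 0], [0, 0, 0]], [[0.04, 0.035, 0], [0, 0, 0]], [[0.04, 0.035, 0], [0, 0, 0]], [[0.04, 0.035, 0], [0, 0, 0]], [[0.04, 0.035, 0], [0, 0, 0]], [[0.03, 0.035, 0], [0, 0, 0]], [[0, 0, 0], [0, 0, 0]]], "fingers": 1.0}}

```text
time: 2.48
tool_pos: [573.5, -58.1, 225.7]
tcp_rot: [-3.141, -0.001, 1.575]
contact_force: [0.0, -0.3, -0.2]
grip_width: 91.7
finger_force: 0.0
```

```bash
python3 - <<'E'
from h import *
c=cam('wrist'); im=bot.capture('wrist'); cv2.imwrite('pics/w1.png',im[:,:,::-1])
np.save('pics/w1cam.npy',np.array(c,dtype=object),allow_pickle=True)
o=bot.get_obs(); print(o['tool_pos'],o['tcp_rot'],o['joint_positions'],c[2])
K,d,xyz,R=c
pr=lambda p: cv2.projectPoints(np.array(p,float).reshape(-1,1,3)-xyz.reshape(1,1,3),cv2.Rodrigues(R.T)[0],np.zeros(3),K,d)[0].reshape(-1,2)
print(pr([(573,-56,120),(672.7,16,64),(432,-18,64)]))
E
```

```text
[572.41852595 -59.48931558 225.7557995 ] [-3.13990974e+00 -3.77368940e-05  1.57321173e+00] [-2.36499715e-01  4.36853676e-01  1.38045377e+00 -3.72713206e-04
  1.32592927e+00 -2.38824497e-01] [572.64642704   8.01886161 383.17116617]
[[314.70027969 193.33859677]
 [419.24446355 106.74930619]
 [171.43107647 141.79813085]]
```

View pics/w1.png

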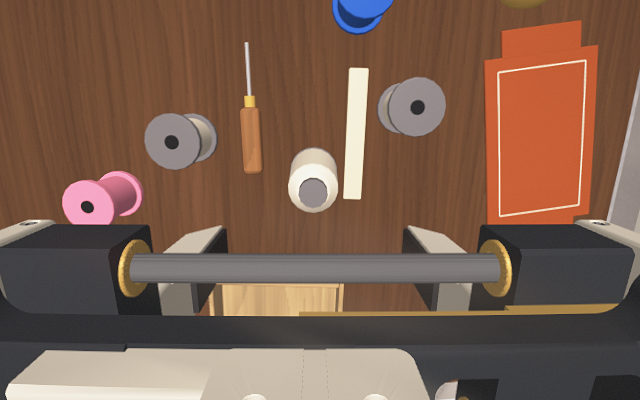

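The wrist view shows the cone top at (313,193), the far spool at (417,107) and the near spool at (172,142), all within 2 px of the projection of my measured positions. Now I'll grasp the cone.

Emit:
{"api": "servo_tool", "payload": {"deltas": [[[0.003, 0, 0.04], [0, 0, 0]], [[0, 0, 0.04], [0, 0, 0]], [[0, 0, 0.04], [0, 0, 0]], [[0, 0, 0.04], [0, 0, 0]], [[0, 0, 0], [0, 0, 0]], [[0, 0, 0], [0, 0, 0]]]}}

```text
time: 3.28
tool_pos: [572.8, -58.3, 68.2]
tcp_rot: [3.14, 0.001, 1.57]
contact_force: [0.5, -0.5, 0.6]
grip_width: 91.9
finger_force: 0.0
```

Emit:
{"api": "servo_tool", "payload": {"deltas": [[[0, 0, 0], [0, 0, 0]], [[0, 0, 0], [0, 0, 0]], [[0, 0, 0], [0, 0, 0]], [[0, 0, 0], [0, 0, 0]], [[0, 0, 0], [0, 0, 0]], [[0, 0, 0], [0, 0, 0]]], "fingers": 0}}

```text
time: 4.03
tool_pos: [572.2, -57.4, 66.7]
tcp_rot: [-3.141, 0.0, 1.571]
contact_force: [-0.1, 1.0, 1.7]
grip_width: 47.4
finger_force: 30.0
```

Emit:
{"api": "servo_tool", "payload": {"deltas": [[[0, 0, -0.03], [0, 0, 0]], [[0, 0, -0.04], [0, 0, 0]], [[-0.034, -0.0094, 0], [0, 0, 0]], [[-0.034, -0.0094, 0], [0, 0, 0]], [[-0.034, -0.0094, 0], [0, 0, 0]], [[-0.034, -0.0094, 0], [0, 0, 0]], [[-0.034, -0.0094, 0], [0, 0, 0]], [[0, 0, 0], [0, 0, 0]], [[0, 0, 0.03], [0, 0, 0]], [[0, 0, 0.02], [0, 0, 0]], [[0, 0, 0.006], [0, 0, 0]], [[0, 0, 0], [0, 0, 0]], [[0, 0, 0], [0, 0, 0]], [[0, 0, 0], [0, 0, 0]]]}}

```text
time: 5.78
tool_pos: [525.8, -227.6, 81.5]
tcp_rot: [3.14, 0.001, 1.571]
contact_force: [-0.9, 1.0, -1.5]
grip_width: 47.0
finger_force: 29.9
```

Emit:
{"api": "servo_tool", "payload": {"deltas": [[[0, 0, 0.003], [0, 0, 0]], [[0, 0, 0.003], [0, 0, 0]], [[0, 0, 0], [0, 0, 0]], [[0, 0, 0], [0, 0, 0]]]}}

```text
time: 6.28
tool_pos: [525.3, -227.5, 74.7]
tcp_rot: [-3.142, 0.0, 1.571]
contact_force: [-0.5, 0.6, -0.9]
grip_width: 47.5
finger_force: 29.9
```

Emit:
{"api": "servo_tool", "payload": {"deltas": [[[0, 0, 0.001], [0, 0, 0]], [[0, 0, 0.001], [0, 0, 0]], [[0, 0, 0], [0, 0, 0]], [[0, 0, 0], [0, 0, 0]]]}}

```text
time: 6.78
tool_pos: [525.4, -227.5, 72.8]
tcp_rot: [3.141, 0.0, 1.571]
contact_force: [1.5, -0.2, -0.3]
grip_width: 47.4
finger_force: 30.0
```

Emit:
{"api": "servo_tool", "payload": {"deltas": [[[0, 0, 0], [0, 0, 0]], [[0, 0, 0], [0, 0, 0]], [[0, 0, 0], [0, 0, 0]], [[0, 0, 0], [0, 0, 0]]], "fingers": 1.0}}

```text
time: 7.28
tool_pos: [525.4, -227.5, 72.8]
tcp_rot: [3.141, 0.0, 1.571]
contact_force: [-0.0, -0.6, 0.3]
grip_width: 82.8
finger_force: 0.0
```

Emit:
{"api": "servo_tool", "payload": {"deltas": [[[0, 0, -0.04], [0, 0, 0]], [[0, 0, -0.04], [0, 0, 0]], [[0, 0, -0.04], [0, 0, 0]], [[0.035, -0.0156, 0], [0, 0, 0]], [[0.035, -0.0156, 0], [0, 0, 0]], [[0.035, -0.0156, 0], [0, 0, 0]], [[0.035, -0.0156, 0], [0, 0, 0]], [[0.035, -0.0156, 0], [0, 0, 0]], [[0.035, -0.0156, 0], [0, 0, 0]], [[0, 0, 0.02], [0, 0, -9.2]], [[0, 0, 0.02], [0, 0, -9.2]], [[0, 0, 0.02], [0, 0, -9.2]], [[0, 0, 0.02], [0, 0, -9.2]], [[0, 0, 0], [0, 0, -9.2]], [[0, 0, 0], [0, 0, -9.2]], [[0, 0, 0], [0, 0, 0]], [[0, 0, 0], [0, 0, 0]]], "fingers": 1.0}}

```text
time: 9.4
tool_pos: [431.8, -17.5, 112.8]
tcp_rot: [3.142, 0.0, 2.531]
contact_force: [0.0, 0.9, 0.0]
grip_width: 91.7
finger_force: 0.0
```

Emit:
{"api": "servo_tool", "payload": {"deltas": [[[0, 0, 0.04], [0, 0, 0]], [[0, 0, 0.04], [0, 0, 0]], [[0, 0, 0.019], [0, 0, 0]], [[0, 0, 0], [0, 0, 0]], [[0, 0, 0], [0, 0, 0]]]}}

```text
time: 10.02
tool_pos: [432.3, -17.6, 14.4]
tcp_rot: [3.141, 0.001, 2.533]
contact_force: [-0.9, -0.3, 0.1]
grip_width: 91.9
finger_force: 0.0
```

Emit:
{"api": "servo_tool", "payload": {"deltas": [[[0, 0, 0], [0, 0, 0]], [[0, 0, 0], [0, 0, 0]], [[0, 0, 0], [0, 0, 0]], [[0, 0, 0], [0, 0, 0]], [[0, 0, 0], [0, 0, 0]], [[0, 0, 0], [0, 0, 0]]], "fingers": 0}}

```text
time: 10.78
tool_pos: [431.9, -17.5, 13.8]
tcp_rot: [3.141, 0.0, 2.534]
contact_force: [-0.2, 0.8, 1.4]
grip_width: 54.5
finger_force: 30.0
```

Emit:
{"api": "servo_tool", "payload": {"deltas": [[[0, 0, -0.03], [0, 0, 0]], [[0, 0, -0.04], [0, 0, 0]], [[0, 0, -0.04], [0, 0, 0]], [[0.0222, 0.0364, 0], [0, 0, 0]], [[0.0222, 0.0364, 0], [0, 0, 0]], [[0.0222, 0.0364, 0], [0, 0, 0]], [[0.0222, 0.0364, 0], [0, 0, 0]], [[0.0222, 0.0364, 0], [0, 0, 0]], [[0.0222, 0.0364, 0], [0, 0, 0]], [[0.0222, 0.0364, 0], [0, 0, 0]], [[0.0222, 0.0364, 0], [0, 0, 0]], [[0.0222, 0.0364, 0], [0, 0, 0]], [[0, 0, 0], [0, 0, 0]], [[0, 0, 0], [0, 0, 0]], [[0, 0, 0], [0, 0, 0]]]}}

```text
time: 12.65
tool_pos: [454.5, 364.4, 123.5]
tcp_rot: [-3.141, -0.0, 2.533]
contact_force: [-0.1, 0.8, -1.0]
grip_width: 54.3
finger_force: 30.0
```

```bash
python3 - <<'E'
from h import *
im=bot.capture('top')[100:300,70:480,::-1]; im2=bot.capture('scene')[40:240,230:460,::-1]
cv2.imwrite('pics/p2.png',cv2.resize(np.hstack([im,im2]),None,fx=1.25,fy=1.25,interpolation=cv2.INTER_CUBIC))
E
```

```text
(no output)
```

View pics/p2.png

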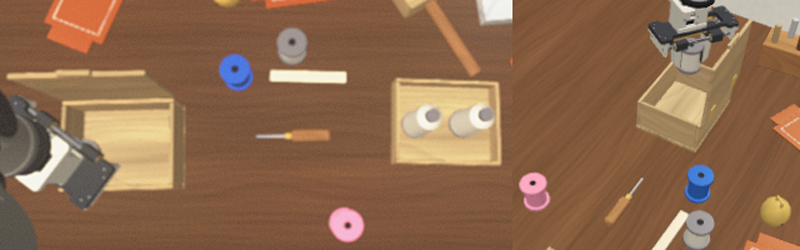

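The view shows both cones standing in the tray at (425,120) and (475,118). The spool is held over the +y half of the box, clear of the lid. Lowering it now.

Emit:
{"api": "servo_tool", "payload": {"deltas": [[[0, 0, 0.025], [0, 0, 0]], [[0, 0, 0.025], [0, 0, 0]], [[0, 0, 0.025], [0, 0, 0]], [[0, 0, 0.02], [0, 0, 0]], [[0, 0, 0], [0, 0, 0]], [[0, 0, 0], [0, 0, 0]]]}}

```text
time: 13.5
tool_pos: [455.3, 365.5, 29.6]
tcp_rot: [3.14, 0.001, 2.534]
contact_force: [-0.7, 0.2, -1.3]
grip_width: 54.0
finger_force: 30.0
```

Emit:
{"api": "servo_tool", "payload": {"deltas": [[[0, 0, 0], [0, 0, 0]], [[0, 0, 0], [0, 0, 0]], [[0, 0, 0], [0, 0, 0]]], "fingers": 0.69}}

```text
time: 13.88
tool_pos: [454.9, 365.8, 29.2]
tcp_rot: [3.141, 0.001, 2.534]
contact_force: [-0.5, 0.0, 1.1]
grip_width: 63.4
finger_force: 0.0
```

Emit:
{"api": "servo_tool", "payload": {"deltas": [[[0, 0, -0.03], [0, 0, 0]], [[0, 0, -0.05], [0, 0, 0]], [[0, 0, -0.05], [0, 0, 0]], [[-0.0252, -0.0363, 0], [0, 0, 0]], [[-0.0252, -0.0363, 0], [0, 0, 0]], [[-0.0252, -0.0363, 0], [0, 0, 0]], [[-0.0252, -0.0363, 0], [0, 0, 0]], [[-0.0252, -0.0363, 0], [0, 0, 0]], [[-0.0252, -0.0363, 0], [0, 0, 0]]]}}

```text
time: 15.0
tool_pos: [454.4, 99.1, 159.1]
tcp_rot: [3.141, 0.001, 2.534]
contact_force: [1.0, 0.2, -1.0]
grip_width: 63.4
finger_force: 0.0
```

Emit:
{"api": "servo_tool", "payload": {"deltas": [[[-0.0376, 0.009, 0], [0, 0, 0]], [[-0.0376, 0.009, 0], [0, 0, 0]], [[-0.0376, 0.009, 0], [0, 0, 0]], [[-0.0376, 0.009, 0], [0, 0, 0]], [[-0.0376, 0.009, 0], [0, 0, 0]], [[-0.0376, 0.009, 0], [0, 0, 0]], [[0, 0, 0.03], [0, 0, 0]], [[0, 0, 0], [0, 0, 0]], [[0, 0, 0], [0, 0, 0]]], "fingers": 1.0}}

```text
time: 16.12
tool_pos: [670.6, 16.2, 129.7]
tcp_rot: [3.141, 0.001, 2.534]
contact_force: [0.5, 0.0, 0.5]
grip_width: 91.7
finger_force: 0.0
```

```bash
python3 - <<'E'
from h import *
np.set_printoptions(precision=1,suppress=True)
ct=cam('top')
t=bot.capture('top')[165:265,110:220,::-1]
c=cam('wrist'); o=bot.get_obs(); w=bot.capture('wrist')[:,:,::-1]
print(o['tool_pos'])
cv2.imwrite('pics/w3.png',np.hstack([cv2.resize(t,(360,328)),cv2.resize(w,(440,275))[:, :].copy() if 0 else cv2.copyMakeBorder(cv2.resize(w,(440,275)),0,53,0,0,cv2.BORDER_CONSTANT)]))
K,d,xyz,R=c
print(cv2.projectPoints(np.array([[[671.,16,64]]])-xyz,cv2.Rodrigues(R.T)[0],np.zeros(3),K,d)[0]*440/640+[360,0])
E
```

```text
[670.9  16.3 130.2]
[[[576.6 144.5]]]
```

View pics/w3.png

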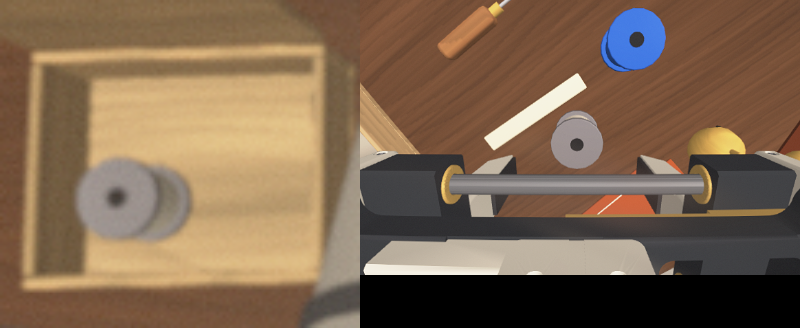

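The first spool stands in the box, with its top at (116,197) in the crop. The far spool's hole is at (577,145), exactly as predicted.

Emit:
{"api": "servo_tool", "payload": {"deltas": [[[0, 0, 0.04], [0, 0, 0]], [[0, 0, 0.04], [0, 0, 0]], [[0, 0, 0.035], [0, 0, 0]], [[0, 0, 0], [0, 0, 0]], [[0, 0, 0], [0, 0, 0]]]}}

```text
time: 16.85
tool_pos: [671.8, 16.0, 16.0]
tcp_rot: [3.14, 0.003, 2.534]
contact_force: [-0.4, -0.7, 0.2]
grip_width: 91.8
finger_force: 0.0
```

Emit:
{"api": "servo_tool", "payload": {"deltas": [[[0, 0, 0], [0, 0, 0]], [[0, 0, 0], [0, 0, 0]], [[0, 0, 0], [0, 0, 0]], [[0, 0, 0], [0, 0, 0]], [[0, 0, 0], [0, 0, 0]], [[0, 0, 0], [0, 0, 0]]], "fingers": 0}}

```text
time: 17.6
tool_pos: [670.7, 16.1, 13.9]
tcp_rot: [3.141, 0.0, 2.534]
contact_force: [0.0, 0.1, 2.1]
grip_width: 54.3
finger_force: 30.0
```

Emit:
{"api": "servo_tool", "payload": {"deltas": [[[0, 0, -0.04], [0, 0, 0]], [[0, 0, -0.05], [0, 0, 0]], [[0, 0, -0.05], [0, 0, 0]], [[0.0376, -0.009, 0], [0, 0, 0]], [[0.0376, -0.009, 0], [0, 0, 0]], [[0.0376, -0.009, 0], [0, 0, 0]], [[0.0376, -0.009, 0], [0, 0, 0]], [[0.0376, -0.009, 0], [0, 0, 0]], [[0.0376, -0.009, 0], [0, 0, 0]], [[0.0256, 0.0368, 0], [0, 0, 0]], [[0.0256, 0.0368, 0], [0, 0, 0]], [[0.0256, 0.0368, 0], [0, 0, 0]], [[0.0256, 0.0368, 0], [0, 0, 0]], [[0, 0, 0.03], [0, 0, 0]], [[0, 0, 0], [0, 0, 0]], [[0, 0, 0], [0, 0, 0]]]}}

```text
time: 19.6
tool_pos: [454.7, 279.4, 124.2]
tcp_rot: [3.142, 0.0, 2.534]
contact_force: [0.2, -0.2, -0.9]
grip_width: 54.5
finger_force: 30.0
```

Emit:
{"api": "servo_tool", "payload": {"deltas": [[[0, 0, 0.025], [0, 0, 0]], [[0, 0, 0.025], [0, 0, 0]], [[0, 0, 0.025], [0, 0, 0]], [[0, 0, 0.02], [0, 0, 0]], [[0, 0, 0], [0, 0, 0]], [[0, 0, 0], [0, 0, 0]]]}}

```text
time: 20.35
tool_pos: [455.5, 279.8, 30.1]
tcp_rot: [3.14, 0.001, 2.534]
contact_force: [-0.1, -0.3, -1.4]
grip_width: 54.5
finger_force: 30.0
```

Emit:
{"api": "servo_tool", "payload": {"deltas": [[[0, 0, 0], [0, 0, 0]], [[0, 0, 0], [0, 0, 0]], [[0, 0, 0], [0, 0, 0]], [[0, 0, -0.03], [0, 0, 0]], [[0, 0, -0.05], [0, 0, 0]], [[0, 0, -0.05], [0, 0, 0]], [[-0.0252, -0.0363, -0.03], [0, 0, 0]], [[-0.0252, -0.0363, -0.03], [0, 0, 0]], [[-0.0252, -0.0363, -0.03], [0, 0, 0]], [[-0.0252, -0.0363, -0.03], [0, 0, 0]], [[0, 0, 0], [0, 0, 0]]], "fingers": 0.69}}

```text
time: 21.72
tool_pos: [455.3, 100.8, 281.2]
tcp_rot: [3.139, 0.004, 2.53]
contact_force: [-0.7, 0.4, -0.4]
grip_width: 63.4
finger_force: 0.0
```

```bash
python3 - <<'E'
from h import *
print(bot.get_obs()['tool_pos'],bot.get_obs()['joint_positions'])
t=bot.capture('top')[150:265,100:230,::-1];s=bot.capture('scene')[40:150,320:440,::-1]
cv2.imwrite('pics/p4.png',np.hstack([cv2.resize(t,(400,354),interpolation=cv2.INTER_CUBIC),cv2.resize(s,(386,354),interpolation=cv2.INTER_CUBIC)]))
E
```

```text
[455.33738552 100.78436159 281.17375037] [ 5.36836107e-02  1.89964050e-01  1.58015840e+00 -6.20459270e-04
  1.36634515e+00 -9.05836034e-01]
```

View pics/p4.png

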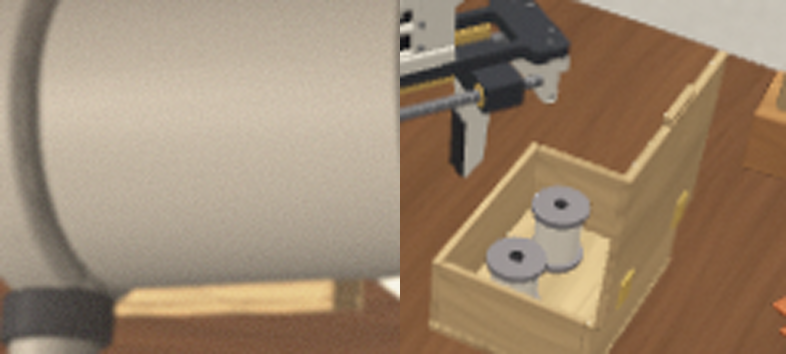

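Both spools stand in the box, with the lid upright behind them. Next I go behind the lid with the fingers shut.

Emit:
{"api": "servo_tool", "payload": {"deltas": [[[0, 0, 0], [0, 0, -8.7]], [[0, 0, 0], [0, 0, -8.7]], [[0, 0, 0], [0, 0, -8.7]], [[0, 0, 0], [0, 0, -8.7]], [[-0.035, 0, 0], [0, 0, 0]], [[-0.035, 0, 0], [0, 0, 0]], [[-0.035, 0, 0], [0, 0, 0]], [[-0.035, 0, 0], [0, 0, 0]], [[-0.03, 0, 0], [0, 0, 0]], [[0, 0.037, 0], [0, 0, 0]], [[0, 0.037, 0], [0, 0, 0]], [[0, 0.037, 0], [0, 0, 0]], [[0, 0.037, 0], [0, 0, 0]], [[0, 0.037, 0], [0, 0, 0]], [[0, 0.037, 0], [0, 0, 0]], [[0, 0, 0.03], [0, 0, 0]], [[0, 0, 0.035], [0, 0, 0]], [[0, 0, 0], [0, 0, 0]], [[0, 0, 0], [0, 0, 0]]], "fingers": 0}}

```text
time: 24.2
tool_pos: [624.3, 325.9, 214.4]
tcp_rot: [3.141, 0.001, -3.141]
contact_force: [0.4, 0.4, 0.9]
grip_width: 0.6
finger_force: 0.0
```

Emit:
{"api": "servo_tool", "payload": {"deltas": [[[0.013, 0, 0], [0, 0, 0]], [[0.013, 0, 0], [0, 0, 0]], [[0.013, 0, 0], [0, 0, 0]], [[0.014, 0, 0], [0, 0, 0]], [[0.0115, 0, 0], [0, 0, 0]], [[0.0115, 0, 0], [0, 0, 0]], [[0.011, 0, 0.002], [0, 0, 0]], [[0.011, 0, 0.002], [0, 0, 0]]]}}

```text
time: 25.2
tool_pos: [525.7, 325.0, 209.6]
tcp_rot: [-3.142, 0.0, 3.141]
contact_force: [2.7, -0.8, -1.4]
grip_width: -0.0
finger_force: 1.0
```

Emit:
{"api": "servo_tool", "payload": {"deltas": [[[0.0105, 0, 0.004], [0, 0, 0]], [[0.0105, 0, 0.004], [0, 0, 0]], [[0.01, 0, 0.006], [0, 0, 0]], [[0.01, 0, 0.006], [0, 0, 0]], [[0.0085, 0, 0.0075], [0, 0, 0]], [[0.0085, 0, 0.0075], [0, 0, 0]], [[0.007, 0, 0.009], [0, 0, 0]], [[0.007, 0, 0.009], [0, 0, 0]]]}}

```text
time: 26.2
tool_pos: [453.8, 325.0, 156.0]
tcp_rot: [-3.141, -0.0, 3.142]
contact_force: [1.7, 0.8, -0.1]
grip_width: 0.4
finger_force: 0.7
```

Emit:
{"api": "servo_tool", "payload": {"deltas": [[[0.0055, 0, 0.01], [0, 0, 0]], [[0.0055, 0, 0.01], [0, 0, 0]], [[0.0035, 0, 0.0105], [0, 0, 0]], [[0.0035, 0, 0.0105], [0, 0, 0]], [[0.002, 0, 0.008], [0, 0, 0]], [[0, 0, 0.006], [0, 0, 0]], [[0, 0, 0.004], [0, 0, 0]], [[0, 0, 0], [0, 0, 0]]]}}

```text
time: 27.2
tool_pos: [434.3, 324.9, 97.4]
tcp_rot: [-3.141, -0.0, 3.142]
contact_force: [0.0, -0.4, -0.0]
grip_width: 0.3
finger_force: 0.0
```

Emit:
{"api": "servo_tool", "payload": {"deltas": [[[0, 0, 0.001], [0, 0, 0]], [[0, 0, 0.001], [0, 0, 0]], [[0, 0, 0], [0, 0, 0]]]}}

```text
time: 27.58
tool_pos: [434.5, 325.0, 95.8]
tcp_rot: [3.141, 0.0, 3.142]
contact_force: [0.4, 0.2, -0.8]
grip_width: 0.4
finger_force: 0.2
```

Emit:
{"api": "servo_tool", "payload": {"deltas": [[[0, 0, 0.001], [0, 0, 0]], [[0, 0, 0.001], [0, 0, 0]], [[0, 0, 0], [0, 0, 0]]]}}

```text
time: 27.95
tool_pos: [434.3, 325.0, 93.8]
tcp_rot: [3.142, 0.0, -3.142]
contact_force: [-0.1, 0.7, 2.0]
grip_width: 0.7
finger_force: 1.1
```

Emit:
{"api": "servo_tool", "payload": {"deltas": [[[0, 0, 0.001], [0, 0, 0]], [[0, 0, 0.0005], [0, 0, 0]], [[0, 0, 0], [0, 0, 0]]]}}

```text
time: 28.32
tool_pos: [434.4, 325.1, 93.6]
tcp_rot: [3.141, 0.001, -3.141]
contact_force: [-3.3, -2.0, 12.7]
grip_width: 0.2
finger_force: 6.5
```

The lid is hard down, at 12.7 N. I'll retreat and check.

Emit:
{"api": "servo_tool", "payload": {"deltas": [[[0, 0, -0.02], [0, 0, 0]], [[0, 0, -0.05], [0, 0, 0]], [[0, 0, -0.05], [0, 0, 0]], [[0, -0.05, -0.03], [0, 0, 0]], [[0, -0.05, -0.03], [0, 0, 0]], [[0, -0.05, 0], [0, 0, 0]], [[0, -0.05, 0], [0, 0, 0]], [[0, -0.05, 0], [0, 0, 0]], [[0, 0, 0], [0, 0, 0]], [[0, 0, 0], [0, 0, 0]]]}}

```text
time: 29.58
tool_pos: [434.2, 75.2, 272.1]
tcp_rot: [3.141, -0.0, 3.141]
contact_force: [0.1, -0.5, 0.2]
grip_width: 0.6
finger_force: 0.0
```

```bash
python3 - <<'E'
from h import *
cv2.imwrite('pics/s5.png',bot.capture('scene')[:,:,::-1])
E
```

```text
(no output)
```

View pics/s5.png

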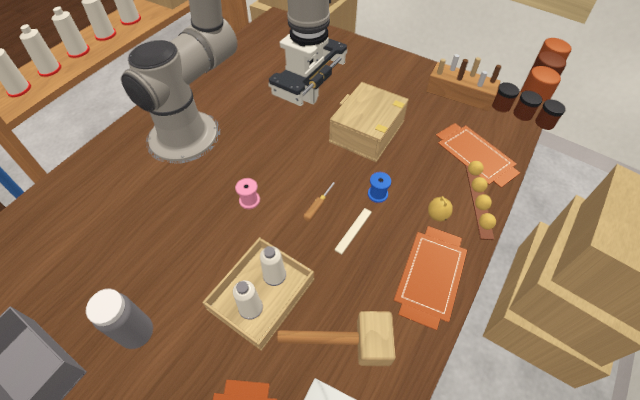

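The lid is shut on the box at (369,120). Both cones stand in the tray at (271,265) and (246,300), and the awl, creaser and look-alikes have not moved.

```bash
python3 -c "
from plant import bot
print(bot.close_job())"
```

```text
the job is handed in; nothing more can be done
None
```

The job is handed in: both spools are in the box with its lid pressed shut, both cones stand upright in the tray, and the awl and creaser look unmoved in the last picture; the hand-in gave no verdict.

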